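# Wind the label feeder back and feed two clicks

## Robot

A 6-joint arm with a two-finger parallel gripper is mounted at the origin on a cart in front of the work surface, level with it; the furniture and walls round the work are solid. World frame = base frame: x ahead of the robot, y to its left, z up, the work surface at z = 0. Lengths are in m, angles in rad, forces in N, time in s.
With the tool pointing down it reaches from about 0.25 to 0.775 m from the base axis. Payload 4 kg.
Tool frame: the origin (TCP) lies on the centre line of the jaws, within the pads' length; the fingertips stand 25 mm ahead of it and the grasp point (between the pads) lies 6 mm ahead of it; z points along the fingers, y is the line along which they close (so a half turn about z gives the same grasp; the last joint's range is limited). The gripper opens to 94 mm and grips with 3 to 60 N. Pads are 16 mm wide; open, the fingers measure 119 mm over their backs; the gripper's body (75 mm by 177 mm) begins 78 mm behind the grasp point.
Start: joints at [-1.428, 0.087, 1.371, -0, 1.684, -0.103], TCP at [0.134, -0.533, 0.231] pointing down, gripper open.
Joint ranges: [-3.1, 3.1], [-0.76, 2.03], [0.27, 2.55], [-1.08, 4.22], [0.17, 2.65], [-2.57, 2.57]. Speed limits (rad/s): [2.79, 2.79, 3.14, 3.14, 3.14, 3.14].

## Interface

Orientations are given as [roll, pitch, yaw] about the fixed x, y, z axes, in that order (R = Rz(yaw) Ry(pitch) Rx(roll)).
In Python, from bench import robot, imaging gives the robot as it stands. The module is installed in compiled form; this text tells all that it offers.
- The arm moves only by the tool drive_tool, never from a script. Its argument "series" is a list of rows, each a list of 3 entries, a list of its own where there are three numbers: the finger opening in m, from 0 to 0.094, then the shift along the tool's x, y, z in m, then the turn, a rotation vector about the tool's x, y, z in rad. A call has 1 to 5 rows; each row is the pose to reach, as a shift and turn from the pose commanded when the call began, along the tool's axes at that moment; what a row does not reach only later rows make up. A row lasts 1/8 s, in which the tool goes at most 62.5 mm and 10.7 degrees, less where a joint would pass 70% of its speed; a pose out of reach is approached as far as the arm can. A call with a gripper value outside its range is refused whole. The fingers move at their own pace and stop on an object; the grip force is fixed at half the most. Time passes only in rows, so rows that repeat a pose let the fingers close. It gives the time, the measured TCP pose, the force, the opening and the grip force at its end, in the units of the state.
- robot.get_obs(): the state, without advancing time (a new reading comes with each control period).
- imaging.snapshot(name): name is "scene" or "top" or "wrist"; returns the picture (384x512x3 uint8, red, green, blue); there is no depth.
- imaging.get_calibration(name): a dict with "intrinsics" (3x3 intrinsics, pixels), "k1" (the pictures are not rectified: a ray, as slopes to the right and down, at radius r is drawn at 1 + k1 r^2 times it, then the intrinsics apply), "position" and "rotation" of the camera in the world. Camera axes: x right, y up, looking along -z (the intrinsics and any distortion apply to the point x, -y, -z); pixel columns grow to the right and rows downward; lengths in m; the calibration is good to about 2 mm. A picture is of the moment at which its call begins: read the wrist's pose just before it. get_calibration takes no time and is no camera call; for the wrist camera it gives the pose at the moment of the call.
- robot.close_job(): hands the job in; it is judged then, once.
The state is a dict: "time": time; "joint_positions": joint angles; "qvel": joint speeds; "joint_torque": joint torques, N m; "tool_pos": TCP position; "ee_rot": TCP orientation; "wrist_force": force on the tool from outside, world axes, zero at the start; "wrist_torque": the same for the moment, N m; "width": finger opening in m; "finger_force": force on a finger pad.
Only numpy, scipy, OpenCV 4.12 (cv2) and the standard library are available. Lean on these libraries where they do the work, as an engineer would, in place of code of your own. Each camera call takes 0.05 s, during which the arm holds its last target. There are 200 camera calls.

## Task

The shop's label feeder has run on too far: swing its blue cover right open onto its back stop, which frees the pawl, and turn the knob back (counter-clockwise) as far as it goes, so that its red end points at the yellow mark. Lower the cover gently shut, so that the pawl drops into the ratchet, then turn the knob clockwise two clicks, one at a time with a short rest of about half a second at the black mark in between, so that its red end finishes at the green mark. Leave the cover shut, let go of everything, and leave the goods round the feeder where they stand.

Things in the scene. Friction and masses are not known exactly. Their poses are not given: they have to be found in the camera images.
- feeder: label feeder fixed to the table: grey housing, x -130 to +150 and y -150 to +120 mm in its own frame, top at 34 mm. Origin on the table; +x to the back where the cover is hinged, +y left. The wheel and knob stand at the front right, the cover lies over the back half. Marks on the housing 93 mm from the wheel's axis: yellow (home), black 0.393 rad clockwise of it, green 0.393 rad farther
- knob_grip (a point): point on the wheel's upright axis at feeder x -30, y -60 mm, 119 mm above the table, in the middle of the knob's bar: 70 mm long, 18 mm thick, 99 to 131 mm above the table, black with a red stripe on one end, along the line from knob_grip to knob_red_end. Space above 80 mm round it is clear, cover open or shut. Below is a black wheel, radius 78 mm, with 16 steel ratchet teeth
- knob_red_end (a point): middle of the red end of the bar grip, 35 mm from knob_grip at the same height: shows which way the knob points
- feed_wheel (a joint): angle of wheel and knob, rad, growing clockwise from above. 0 = hard stop, red end at yellow. With the cover shut the pawl drops behind a tooth at 0.37 (black mark 0.393), 0.77 (green 0.785) and 1.16 and then blocks turning back; cover open, it turns freely both ways. Friction 0.06 N m, about 0.12 N m over a tooth; stays where left. Starts between 1.0 and 1.4
- cover_handle (a point): middle of the cover's orange round bar handle, 80 mm long, 15 mm thick, parallel to the feeder's y axis, 145 mm from the hinge; 75 mm above the table when shut, only the housing top (34 mm) under it. It lies in the cover's plane, 50 mm in front of the blue plate: it can be pinched from above across the bar at any cover angle and turns between the fingers
- cover_hinge (a point): point on the cover's hinge line (parallel to the feeder's y axis, 72 mm above the table) straight behind cover_handle
- feed_cover (a joint): angle of the cover (0.25 kg), rad. 0 = shut; 1.75 = open on its back stop, where it stays by itself (beyond about 1.6); in between it falls shut when let go. Shut, the steel pawl under it rests in the ratchet, so it reads 0.0 to 0.07 and rocks as teeth pass
- blue_ramekin: loose blue-grey ramekin, 77 mm across, 42 mm high; bystander to the left. Origin: centre of its underside
- cheese: loose pack of cheese with a printed wrapper, 73 x 102 x 37 mm; bystander to the right. Origin: centre of its underside
- red_jar: loose jam jar with a red lid, 72 mm across, 86 mm high; bystander at the back left. Origin: centre of its underside
- spice_jar: loose small spice jar with a green cap, 41 mm across, 102 mm high; bystander at the back right. Origin: centre of its underside

How it is judged:
On the way, in this order (a step that is already met when the one before it is completed fails the run):
1. the cover is swung open (beyond 1.5 rad), which frees the pawl, the wheel not yet home (value of joint feed_cover above 1.5 rad and value of joint feed_wheel above 0.5 rad), for 0.1 s.
2. with the cover open, the wheel is back at its stop (below 0.1 rad) (value of joint feed_cover above 1.5 rad and value of joint feed_wheel below 0.1 rad), for 0.2 s.
3. the cover is shut (below 0.07 rad), the wheel still home (below 0.12 rad) (value of joint feed_cover below 0.07 rad and value of joint feed_wheel below 0.12 rad), for 0.2 s.
4. the wheel has made one click and rests there (0.35 to 0.66 rad, slower than 0.1 rad/s), the cover shut (value of joint feed_cover below 0.09 rad and value of joint feed_wheel between 0.35 and 0.66 rad and velocity of joint feed_wheel between -0.1 and 0.1 rad/s), for 0.2 s.
At the end, for the whole second after the job is handed in: the wheel rests two clicks from home (0.74 to 1.0 rad, red end at the green mark, third tooth not passed) and the cover is shut (below 0.08 rad) (value of joint feed_wheel between 0.74 and 1 rad and value of joint feed_cover below 0.08 rad and velocity of joint feed_wheel between -0.05 and 0.05 rad/s); the robot touches nothing.
It fails at once if the cover falls shut instead of being lowered (above 0.15 rad it closes faster than 2 rad/s) (value of joint feed_cover above 0.15 rad and velocity of joint feed_cover below -2 rad/s).
It fails at once if the blue ramekin is pushed more than 40 mm or tipped (distance of blue_ramekin from where it was at the start of the episode above 0.04 m or angle between blue_ramekin's own z axis and vertical above 0.5 rad).
It fails at once if the cheese is pushed more than 40 mm or tipped (distance of cheese from where it was at the start of the episode above 0.04 m or angle between cheese's own z axis and vertical above 0.5 rad).
It fails at once if the red jar is pushed more than 40 mm or tipped (distance of red_jar from where it was at the start of the episode above 0.04 m or angle between red_jar's own z axis and vertical above 0.5 rad).
It fails at once if the spice jar is pushed more than 40 mm or tipped (distance of spice_jar from where it was at the start of the episode above 0.04 m or angle between spice_jar's own z axis and vertical above 0.5 rad).
It also fails if it takes over 69 s, if anything falls off the work surface, if the arm or the gripper's body presses on something with over 40 N, if the wrist force passes 120 N, or if a joint passes its speed limit or range.

## Working session

There is one attempt and no reset: what is moved stays moved. The work goes in short steps, Python scripts to look and compute and a tool call to move; the robot and the scene stay as the last step left them, time stands still between calls to the robot, and variables do not carry over. Pictures are saved under pics/ and viewed, at most 10 in all, crops included, and the job is handed in when it is done.

Besides the shell and the picture viewer there is one more tool, called after ">>>" by a JSON object that holds its "fn" and its "kwargs", one argument or row to a line. drive_tool: Moves the arm, as the interface text tells. Its arguments: {"type":"object","properties":{"series":{"type":"array"}},"required":["series"]}

```bash
mkdir -p pics
python3 - <<'E'
from bench import robot, imaging
import cv2,numpy as np
o=robot.get_obs(); print(o)
for n in("top","scene"):
    im=imaging.snapshot(n); c=imaging.get_calibration(n); print(n,c)
    np.save(f"pics/{n}0.npy",im)
    cv2.imwrite(f"pics/{n}0.png",cv2.resize(im[:,:,::-1],(800,600),interpolation=cv2.INTER_CUBIC))
E
```

```text
{'time': 0.0, 'joint_positions': array([-1.42809313e+00,  8.79293375e-02,  1.37224963e+00, -2.38071272e-05,
        1.68360541e+00, -1.03079662e-01]), 'qvel': array([ 7.78070692e-04,  1.56472014e-04,  7.74662204e-04,  6.71692041e-05,
        1.20979073e-03, -1.95670773e-03]), 'joint_torque': array([ 1.06167739e-03, -3.40173447e+01, -3.02430582e+01,  7.20244506e-02,
        3.29299795e-02, -1.73758367e-04]), 'tool_pos': array([ 0.13375094, -0.53297309,  0.22932051]), 'ee_rot': array([-3.13941014e+00, -2.01985168e-04,  2.45779983e-01]), 'wrist_force': array([ 0.71166812, -0.7128426 , -0.21826541]), 'wrist_torque': array([ 0.05426488,  0.04853983, -0.00419463]), 'finger_force': 0.0, 'width': 0.0940424801055892}
top {'intrinsics': array([[419.3200297 ,   0.        , 253.71151623],
       [  0.        , 419.3200297 , 191.06099829],
       [  0.        ,   0.        ,   1.        ]]), 'k1': -0.025103737117359914, 'position': array([0.42934211, 0.0061732 , 1.22965306]), 'rotation': array([ 1.34681081e-01,  2.87470927e-04, -1.55973766e+00])}
scene {'intrinsics': array([[453.91638994,   0.        , 267.20874864],
       [  0.        , 453.91638994, 194.75191675],
       [  0.        ,   0.        ,   1.        ]]), 'k1': 0.03564379137673638, 'position': array([-0.09298249,  0.53185695,  1.09254204]), 'rotation': array([ 0.70367042,  0.01313985, -2.23891741])}
```

View pics/top0.png

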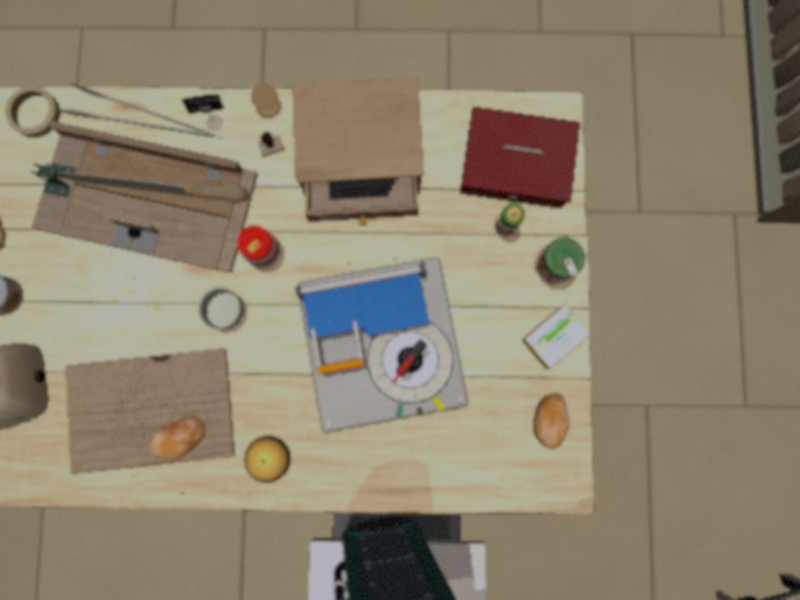

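View pics/scene0.png

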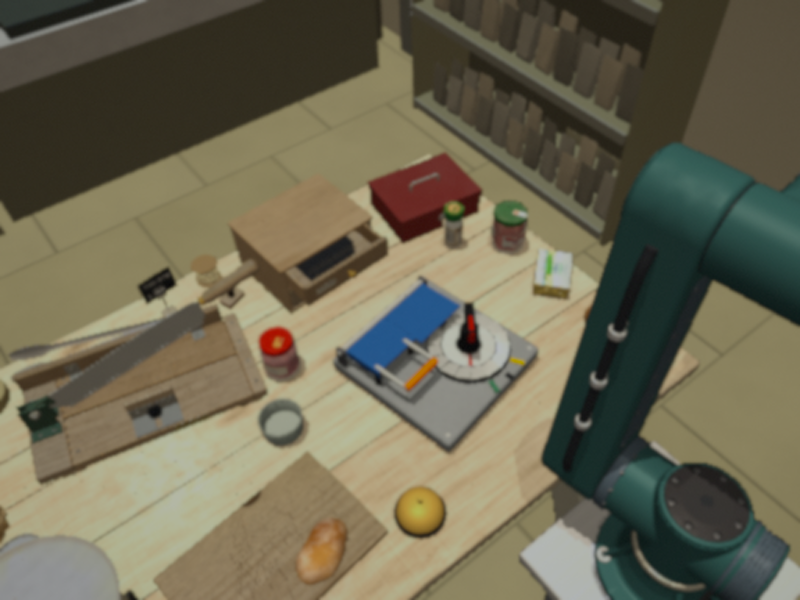

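The top view shows the feeder (housing corners about (298,287), (438,258), (467,405), (325,431)). The orange handle runs (319,369)–(363,364), and the knob is at (409,361) with its red end at (396,379). The scene view agrees: the bar's red end points at the front, past the green mark. The other goods are well clear of the feeder.

```bash
cat > h.py <<'E'
from bench import robot, imaging
import numpy as np
from scipy.spatial.transform import Rotation as R
from scipy.optimize import least_squares
def rot(a):
    a=np.asarray(a); return a if a.shape==(3,3) else R.from_euler('xyz',a).as_matrix()
def proj(c,P):
    p=(np.atleast_2d(P)-c['position'])@rot(c['rotation'])
    s=np.c_[p[:,0],-p[:,1]]/-p[:,2:]
    s=s*(1+c['k1']*(s**2).sum(1,keepdims=True)); K=c['intrinsics']
    return s*[K[0,0],K[1,1]]+K[:2,2]
def unproj(c,uv,z):
    K=c['intrinsics']; d=(np.array(uv)-K[:2,2])/[K[0,0],K[1,1]]; s=d.copy()
    for _ in range(10): s=d/(1+c['k1']*(s@s))
    v=rot(c['rotation'])@[s[0],-s[1],-1]
    return c['position']+v*(z-c['position'][2])/v[2]
def px(u): return (np.array(u,float)+.5)*.64-.5
def W(f,P): # feeder pose (x,y,yaw), points feeder frame -> world
    P=np.atleast_2d(P); return P@R.from_euler('z',f[2]).as_matrix().T+[f[0],f[1],0]
E
python3 - <<'E'
from h import *
C=np.array([[150,120,34],[150,-150,34],[-130,-150,34],[-130,120,34]])/1000
t=imaging.get_calibration('top'); s=imaging.get_calibration('scene')
tu=px([[298,287],[438,258],[467,405],[325,431]]); su=px([[337,362],[425,282],[537,352],[448,449]])
for u in tu: print(unproj(t,u,.034))
for u in su: print(unproj(s,u,.034))
f=lambda p:np.r_[(proj(t,W(p,C))-tu).ravel(),(proj(s,W(p,C))-su).ravel()]
r=least_squares(f,[.45,0,0.2],loss='soft_l1'); p=r.x; print(p,np.round(f(p).reshape(-1,2),1))
np.save('f.npy',p)
inv=lambda P:(R.from_euler('z',-p[2]).as_matrix()@(P-[p[0],p[1],0]))*1000
for n,u,z in [('hL',(319,369),.075),('hR',(363,364),.075),('knob',(409,361),.131),('red',(396,379),.131),('blk',(423,345),.131),('y',(438,403),.034),('g',(400,410),.034)]:
    P=unproj(t,px(u),z); print(n,P,inv(P))
for n,u,z in [('hL',(406,384),.075),('hR',(437,363),.075),('hingeL',(342,355),.072),('hingeR',(424,285),.072)]:
    P=unproj(s,px(u),z); print('s',n,P,inv(P))
E
```

```text
[0.61135332 0.19087391 0.034     ]
[ 0.66869031 -0.06754908  0.034     ]
[ 0.39947982 -0.1206062   0.034     ]
[0.35050243 0.13436043 0.034     ]
[0.60550592 0.18710453 0.034     ]
[ 0.65847553 -0.06193871  0.034     ]
[ 0.39250733 -0.11383372  0.034     ]
[0.34150058 0.14257355 0.034     ]
[0.49195381 0.0494934  0.19770276] [[-1.9 -1.4]
 [ 0.2  0.1]
 [ 0.9  2. ]
 [-2.7  3.4]
 [-4.7 -0.5]
 [-0.5 -2.7]
 [ 2.  -1.9]
 [ 0.4 -0. ]]
hL [0.46004943 0.14316049 0.075     ] [-12.88505029  98.10907082  75.        ]
hR [0.46967157 0.06611954 0.075     ] [-18.58253193  20.67889291  75.        ]
knob [ 0.47356465 -0.01356811  0.131     ] [-30.41732877 -58.2211432  131.        ]
red [0.4434488  0.00781991 0.131     ] [-55.74555335 -31.33447216 131.        ]
blk [ 0.50055435 -0.03680677  0.131     ] [ -8.51784534 -86.3083701  131.        ]
y [ 0.40250425 -0.0682798   0.034     ] [-110.83982069  -97.90957407   34.        ]
g [3.89291578e-01 1.38737820e-04 3.40000000e-02] [-110.35652626  -28.22860252   34.        ]
s hL [0.46541576 0.13402196 0.075     ] [-9.41822221 88.09451669 75.        ]
s hR [0.46625021 0.06453856 0.075     ] [-22.24777243  19.80072012  75.        ]
s hingeL [0.58755901 0.18394055 0.072     ] [120.1505947  113.04965406  72.        ]
s hingeR [ 0.62661336 -0.03423983  0.072     ] [ 115.58977574 -108.55160694   72.        ]
```

Run:
```python
import numpy as np,cv2
im=np.load('pics/top0.npy')[:,:,::-1]
cv2.imwrite('pics/c.png',cv2.resize(im[160:280,185:305],(600,600),interpolation=cv2.INTER_CUBIC))
```

```text
(no output)
```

View pics/c.png

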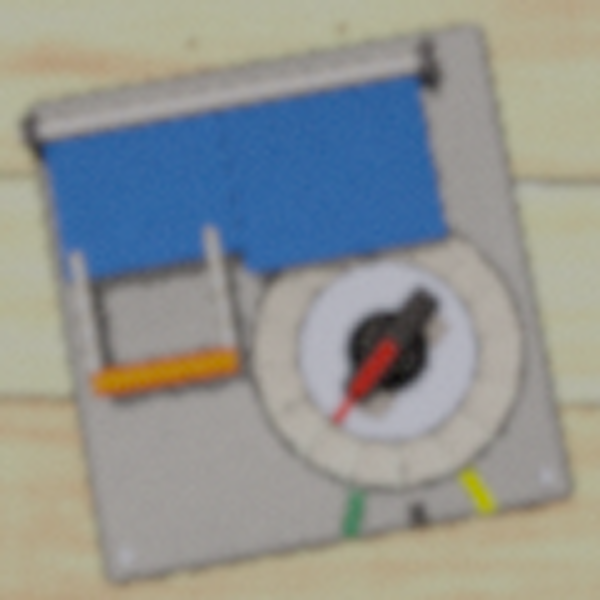

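The crop shows the handle from (97,383) to (238,360). The bar runs from its red tip (352,393) to its black end (430,297), with green at (352,513), black at (418,513) and yellow at (479,492). I'll refine the fit from these.

```bash
cat >> h.py <<'E'
def solve(p,h): # tool-frame numbers
    pass
E
python3 - <<'E'
from h import *
C=np.array([[150,120,34],[150,-150,34],[-130,-150,34],[-130,120,34]])/1000
t=imaging.get_calibration('top'); s=imaging.get_calibration('scene')
cp=lambda a:np.array([185,160])+(np.array(a,float)+.5)/5-.5
tu=cp([[30,108],[482,27],[572,490],[112,578]]); su=px([[337,362],[425,282],[537,352],[448,449]])
M=np.array([-30,-60,34])/1000+93e-3*np.array([[np.cos(a),np.sin(a),0] for a in np.radians([202.5,180,157.5])])
mu=cp([[479,492],[418,513],[352,513]])
f=lambda p:np.r_[(proj(t,W(p,C))-tu).ravel(),(proj(s,W(p,C))-su).ravel()*.5,(proj(t,W(p,M))-mu).ravel(),(proj(t,W(p,[-.030,-.060,.131]))-cp((391,345))).ravel()]
r=least_squares(f,[.45,0,0.2],loss='soft_l1'); p=r.x; print(p,np.round(f(p).reshape(-1,2),1).tolist())
np.save('f.npy',p)
inv=lambda P:(R.from_euler('z',-p[2]).as_matrix()@(P-[p[0],p[1],0]))*1000
for n,u,z in [('hL',(97,383),.08),('hR',(238,360),.08),('red',(352,393),.131),('blk',(430,297),.131)]:
    P=unproj(t,cp(u),z); print(n,P,inv(P))
print('knob',W(p,[-.03,-.06,.119]))
E
```

```text
[0.49708642 0.04777156 0.19598433] [[-1.3, -1.0], [0.0, -1.7], [1.1, 1.7], [-1.3, 2.0], [-2.6, -1.0], [-0.5, -2.0], [0.6, -1.6], [-0.2, -0.9], [-0.2, -0.1], [0.1, 0.6], [0.4, 0.4], [0.1, 0.1]]
hL [0.45931974 0.14249694 0.08      ] [-18.59761574 100.266386    80.        ]
hR [0.47270967 0.06575291 0.08      ] [-20.4085451   22.38406261  80.        ]
red [0.4543158  0.00340832 0.131     ] [-50.59078684 -35.1851597  131.        ]
blk [ 0.50480093 -0.03693937  0.131     ] [ -8.92911043 -84.59152291 131.        ]
knob [[ 0.47934465 -0.01692179  0.119     ]]
```

>>> {"fn": "drive_tool", "kwargs": {
  "series": [
    [0.05,[0.0395,-0.0445,0],[0,0,-0.15]],
    [0.05,[0.079,-0.089,0],[0,0,-0.3]],
    [0.05,[0.1185,-0.1335,0],[0,0,-0.45]],
    [0.05,[0.158,-0.178,0],[0,0,-0.6]],
    [0.05,[0.1975,-0.2225,0],[0,0,-0.75]]
  ]
}}

```text
time: 0.72
tool_pos: [0.2716, -0.2677, 0.23]
ee_rot: [-3.142, -0.0, 1.0]
wrist_force: [1.7, 0.3, 0.9]
width: 0.0509
finger_force: 0.0
```

>>> {"fn": "drive_tool", "kwargs": {
  "series": [
    [0.05,[0.0567,-0.0054,0],[0,0,-0.154]],
    [0.05,[0.1134,-0.0108,0],[0,0,-0.308]],
    [0.05,[0.17,-0.0162,0],[0,0,-0.462]],
    [0.05,[0.227,-0.0216,0],[0,0,-0.616]],
    [0.05,[0.2837,-0.027,0],[0,0,-0.771]]
  ]
}}

```text
time: 1.35
tool_pos: [0.4032, -0.015, 0.2302]
ee_rot: [3.142, 0.0, 1.772]
wrist_force: [1.1, -1.2, 0.0]
width: 0.0504
finger_force: 0.0
```

>>> {"fn": "drive_tool", "kwargs": {
  "series": [
    [0.05,[0.035,0.028,0],[0,0,0]],
    [0.05,[0.07,0.056,0],[0,0,0]],
    [0.05,[0.106,0.085,0],[0,0,0]],
    [0.05,[0.106,0.085,0],[0,0,0]]
  ]
}}

```text
time: 1.85
tool_pos: [0.4658, 0.1058, 0.2293]
ee_rot: [-3.139, -0.001, 1.771]
wrist_force: [0.1, -0.8, -0.5]
width: 0.0499
finger_force: 0.0
```

Run:
```python
from h import *
import cv2
c=imaging.get_calibration('wrist'); im=imaging.snapshot('wrist'); print(c, robot.get_obs()['tool_pos'])
np.save('pics/w1.npy',im)
p=np.load('f.npy')
for q in [(-.0195,.021,.0825),(-.0195,.101,.0825),(-.03,-.06,.131),(-.13,.12,.034)]: print(q,(proj(c,W(p,q))+.5)/.64-.5)
cv2.imwrite("pics/w1.png",cv2.resize(im[:,:,::-1],(800,600),interpolation=cv2.INTER_CUBIC))
```

```text
{'intrinsics': array([[267.3456313 ,   0.        , 255.64708682],
       [  0.        , 267.3456313 , 189.09866562],
       [  0.        ,   0.        ,   1.        ]]), 'k1': -0.0235122895956618, 'position': array([0.4512297 , 0.18067427, 0.38337252]), 'rotation': array([-0.26462313,  0.00218899,  0.19936351])} [0.46533727 0.10444598 0.22951885]
(-0.0195, 0.021, 0.0825) [[399.54440822 341.8531193 ]]
(-0.0195, 0.101, 0.0825) [[399.907257   237.73721688]]
(-0.03, -0.06, 0.131) [[384.22725958 473.38448976]]
(-0.13, 0.12, 0.034) [[265.75326643 206.77340151]]
```

View pics/w1.png

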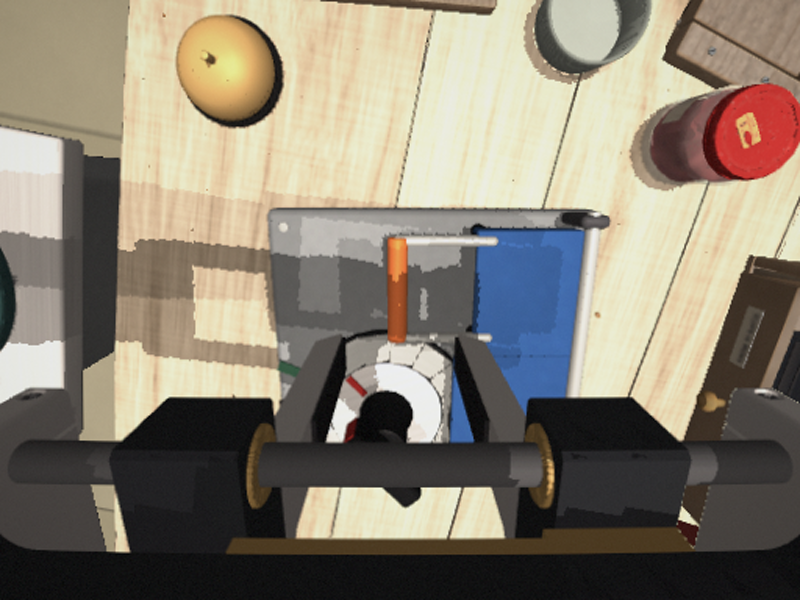

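The wrist view shows the orange handle at column 397, rows 240–341, within 3 px of the prediction, so the jaws are centred on it. I'll go down and pinch.

>>> {"fn": "drive_tool", "kwargs": {
  "series": [
    [0.05,[0,0,0.05],[0,0,0]],
    [0.05,[0,0,0.1],[0,0,0]],
    [0.05,[0,0,0.146],[0,0,0]],
    [0.05,[0,0,0.148],[0,0,0]]
  ]
}}

```text
time: 2.4
tool_pos: [0.462, 0.1021, 0.0787]
ee_rot: [-3.132, -0.0, 1.765]
wrist_force: [0.5, 0.4, -0.7]
width: 0.0502
finger_force: 0.0
```

>>> {"fn": "drive_tool", "kwargs": {
  "series": [
    [0.03,[0,0,0],[0,0,0]],
    [0.005,[0,0,0],[0,0,0]],
    [0.005,[0,0,0],[0,0,0]],
    [0.005,[0,0,0],[0,0,0]],
    [0.005,[0,0,0],[0,0,0]]
  ]
}}

```text
time: 3.02
tool_pos: [0.464, 0.1033, 0.0833]
ee_rot: [-3.137, 0.001, 1.767]
wrist_force: [-5.7, -1.5, 6.4]
width: 0.0138
finger_force: 30.0
```

>>> {"fn": "drive_tool", "kwargs": {
  "series": [
    [0.005,[0,0.0028,-0.0245],[0,0,0]],
    [0.005,[0,0.0097,-0.0481],[0,0,0]],
    [0.005,[0,0.0205,-0.0702],[0,0,0]],
    [0.005,[0,0.0349,-0.0902],[0,0,0]],
    [0.005,[0,0.0525,-0.1075],[0,0,0]]
  ]
}}

```text
time: 3.65
tool_pos: [0.5128, 0.113, 0.1911]
ee_rot: [-3.13, 0.001, 1.767]
wrist_force: [-11.4, -2.5, 8.3]
width: 0.0139
finger_force: 30.0
```

>>> {"fn": "drive_tool", "kwargs": {
  "series": [
    [0.005,[0,0.0202,-0.014],[0,0,0]],
    [0.005,[0,0.0426,-0.0244],[0,0,0]],
    [0.005,[0,0.0663,-0.0308],[0,0,0]],
    [0.005,[0,0.0908,-0.0332],[0,0,0]],
    [0.005,[0,0.1111,-0.032],[0,0,0]]
  ]
}}

```text
time: 4.28
tool_pos: [0.6264, 0.135, 0.2231]
ee_rot: [-3.141, 0.001, 1.766]
wrist_force: [-2.0, -1.5, 1.0]
width: 0.0143
finger_force: 30.0
```

>>> {"fn": "drive_tool", "kwargs": {
  "series": [
    [0.005,[0,0.003,0.0005],[0,0,0]],
    [0.005,[0,0.006,0.001],[0,0,0]],
    [0.005,[0,0.006,0.001],[0,0,0]],
    [0.025,[0,0.006,0.001],[0,0,0]],
    [0.05,[0,0.006,0.001],[0,0,0]]
  ]
}}

```text
time: 4.9
tool_pos: [0.6313, 0.1372, 0.22]
ee_rot: [-3.14, -0.001, 1.767]
wrist_force: [0.2, -0.3, 0.3]
width: 0.0308
finger_force: 0.0
```

>>> {"fn": "drive_tool", "kwargs": {
  "series": [
    [0.05,[0,0,0],[0,0,0]],
    [0.05,[0,0,-0.02],[0,0,0]],
    [0.05,[0,0,-0.05],[0,0,0]],
    [0.05,[0,0,-0.05],[0,0,0]]
  ]
}}

```text
time: 5.4
tool_pos: [0.6329, 0.1371, 0.274]
ee_rot: [3.136, 0.0, 1.767]
wrist_force: [1.1, -0.3, 0.5]
width: 0.05
finger_force: 0.0
```

Run:
```python
from h import *
import cv2
c=imaging.get_calibration('wrist'); im=imaging.snapshot('wrist'); im2=imaging.snapshot('scene')
p=np.load('f.npy')
for q in [(.148,.021,.215),(.148,.101,.215),(-.03,-.06,.131)]: print(q,(proj(c,W(p,q))+.5)/.64*.78)
a=np.hstack([cv2.resize(im,(400,300)),cv2.resize(im2[90:330,150:470],(400,300))])
cv2.imwrite("pics/w2.png",a[:,:,::-1])
```

```text
(0.148, 0.021, 0.215) [[307.79697375 309.10110941]]
(0.148, 0.101, 0.215) [[307.29072722 199.87809605]]
(-0.03, -0.06, 0.131) [[138.42906924 339.28899532]]
```

View pics/w2.png

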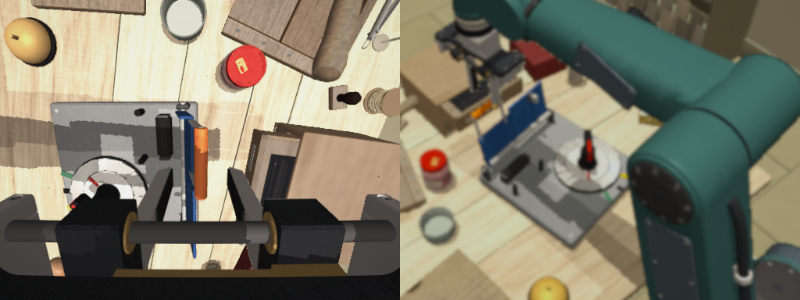

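The cover stands open against its stop, with the handle close to the predicted place, and nothing else has moved. Next is the knob.

>>> {"fn": "drive_tool", "kwargs": {
  "series": [
    [0.06,[-0.0242,-0.0361,0],[0,0,-0.14]],
    [0.06,[-0.0484,-0.0723,0],[0,0,-0.28]],
    [0.06,[-0.0727,-0.1084,0],[0,0,-0.42]],
    [0.06,[-0.0969,-0.1446,0.02],[0,0,-0.56]],
    [0.06,[-0.1211,-0.1807,0.05],[0,0,-0.7]]
  ]
}}

```text
time: 6.12
tool_pos: [0.477, -0.018, 0.2194]
ee_rot: [-3.141, -0.0, 2.472]
wrist_force: [0.5, -0.0, -0.4]
width: 0.06
finger_force: 0.0
```

>>> {"fn": "drive_tool", "kwargs": {
  "series": [
    [0.06,[0,0,0],[0,0,0]],
    [0.06,[0,0,0],[0,0,0]]
  ]
}}

```text
time: 6.38
tool_pos: [0.4786, -0.017, 0.2206]
ee_rot: [3.141, -0.0, 2.466]
wrist_force: [-0.0, 1.0, -0.3]
width: 0.0599
finger_force: 0.0
```

Run:
```python
from h import *
import cv2
c=imaging.get_calibration('wrist'); im=imaging.snapshot('wrist'); print(robot.get_obs()['tool_pos'],robot.get_obs()['ee_rot'])
p=np.load('f.npy')
a=np.radians(130.2)
for q in [(-.03,-.06,.131),(-.03+.035*np.cos(a),-.06+.035*np.sin(a),.131),(-.03-.035*np.cos(a),-.06-.035*np.sin(a),.131)]: print(q,(proj(c,W(p,q))+.5)/.64-.5)
print('tcp',(proj(c,[*robot.get_obs()['tool_pos'][:2],.131])+.5)/.64-.5)
cv2.imwrite("pics/w3.png",cv2.resize(im[:,:,::-1],(800,600),interpolation=cv2.INTER_CUBIC))
```

```text
[ 0.47938839 -0.01686052  0.22165655] [3.14032373e+00 1.32192304e-03 2.46649675e+00]
(-0.03, -0.06, 0.131) [[400.05398876 312.34137308]]
(np.float64(-0.052591019070338266), np.float64(-0.033267138997787514), 0.131) [[399.84592754 255.62532453]]
(np.float64(-0.007408980929661732), np.float64(-0.08673286100221247), 0.131) [[400.24730878 365.0949959 ]]
tcp [[400.17698394 312.3346968 ]]
```

View pics/w3.png

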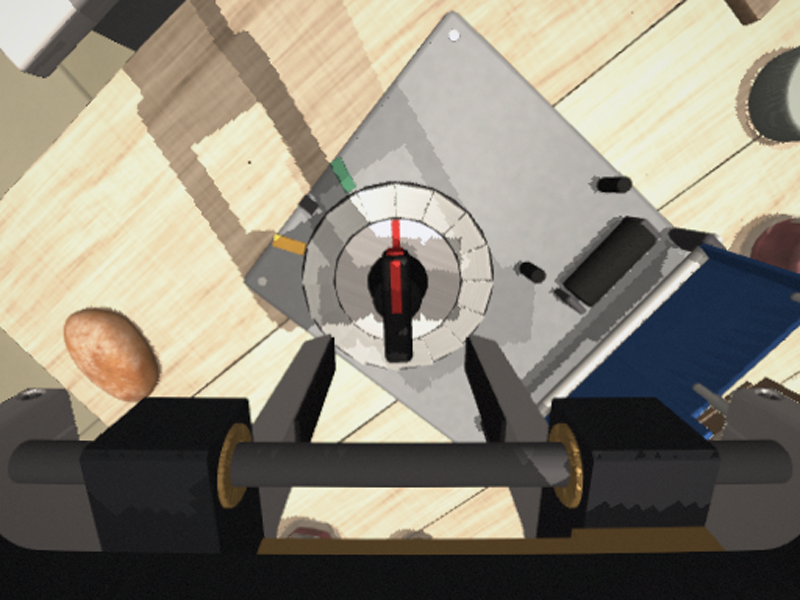

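The bar lies upright in the wrist view at column 397, rows 250–362, against a prediction of 400, rows 256–365. It is aligned with the jaws to about 2 mm, so I'll go down and grip.

>>> {"fn": "drive_tool", "kwargs": {
  "series": [
    [0.06,[0,0,0.04],[0,0,0]],
    [0.06,[0,0,0.08],[0,0,0]],
    [0.06,[0,0,0.094],[0,0,0]],
    [0.03,[0,0,0.094],[0,0,0]],
    [0.005,[0,0,0.094],[0,0,0]]
  ]
}}

```text
time: 7.05
tool_pos: [0.48, -0.0173, 0.1291]
ee_rot: [3.14, 0.003, 2.467]
wrist_force: [1.1, 0.0, 0.5]
width: 0.0438
finger_force: 0.0
```

>>> {"fn": "drive_tool", "kwargs": {
  "series": [
    [0.005,[0,0,0],[0,0,0]],
    [0.005,[0,0,0],[0,0,0]],
    [0.005,[0,0,0],[0,0,0]],
    [0.005,[0,0,0],[0,0,0]]
  ]
}}

```text
time: 7.55
tool_pos: [0.4778, -0.0186, 0.1279]
ee_rot: [-3.139, 0.001, 2.466]
wrist_force: [-3.4, -2.6, 4.5]
width: 0.0176
finger_force: 29.9
```

>>> {"fn": "drive_tool", "kwargs": {
  "series": [
    [0.005,[0,0,0],[0,0,-0.16]],
    [0.005,[0,0,0],[0,0,-0.32]],
    [0.005,[0,0,0],[0,0,-0.48]],
    [0.005,[0,0,0],[0,0,-0.64]],
    [0.005,[0,0,0],[0,0,-0.8]]
  ]
}}

```text
time: 8.18
tool_pos: [0.4777, -0.0187, 0.1279]
ee_rot: [-3.139, -0.001, -3.012]
wrist_force: [-3.8, -4.9, 4.4]
width: 0.0176
finger_force: 29.9
```

>>> {"fn": "drive_tool", "kwargs": {
  "series": [
    [0.005,[0,0,0],[0,0,-0.14]],
    [0.005,[0,0,0],[0,0,-0.28]],
    [0.005,[0,0,0],[0,0,-0.4]],
    [0.005,[0,0,0],[0,0,-0.46]],
    [0.005,[0,0,0],[0,0,-0.46]]
  ]
}}

```text
time: 8.8
tool_pos: [0.4778, -0.0187, 0.1279]
ee_rot: [-3.14, -0.002, -2.557]
wrist_force: [-4.8, -4.2, 4.1]
width: 0.0177
finger_force: 30.0
```

```bash
python3 -c "
from h import *
o=robot.get_obs();print(o['ee_rot'],o['wrist_torque'],o['wrist_force'],o['joint_positions'])"
```

```text
[-3.13961509e+00 -2.11279416e-03 -2.55711480e+00] [-0.48098848  0.39071056 -0.02386623] [-4.75996017 -4.15736041  4.13068644] [-0.15569897 -0.02883496  1.69513157 -0.00289818  1.47552272 -2.31069921]
```

>>> {"fn": "drive_tool", "kwargs": {
  "series": [
    [0.005,[0,0,0],[0,0,-0.03]],
    [0.005,[0,0,0],[0,0,-0.06]],
    [0.005,[0,0,0],[0,0,-0.06]]
  ]
}}

```text
time: 9.18
tool_pos: [0.4781, -0.0185, 0.1278]
ee_rot: [-3.14, -0.001, -2.498]
wrist_force: [-4.1, -3.7, 5.6]
width: 0.0178
finger_force: 31.0
```

```bash
python3 -c "
from h import *
o=robot.get_obs();print(o['ee_rot'],o['wrist_torque'],o['wrist_force'],o['joint_positions'])"
```

```text
[-3.13989320e+00 -1.46874015e-03 -2.49814257e+00] [-0.61915836  0.53497745 -0.69016375] [-4.06187283 -3.74017316  5.5924728 ] [-1.55671921e-01 -2.85720742e-02  1.69497761e+00 -2.24811279e-03
  1.47499348e+00 -2.36970475e+00]
```

The wheel is against its home stop: the wrist torque rose to 0.69 N m. I'll let go and rise.

>>> {"fn": "drive_tool", "kwargs": {
  "series": [
    [0.005,[0,0,0],[0,0,0.03]],
    [0.03,[0,0,0],[0,0,0.03]],
    [0.06,[0,0,0],[0,0,0.03]],
    [0.06,[0,0,0],[0,0,0.03]],
    [0.06,[0,0,-0.02],[0,0,0.03]]
  ]
}}

```text
time: 9.8
tool_pos: [0.477, -0.0168, 0.1451]
ee_rot: [3.138, -0.003, -2.526]
wrist_force: [-0.9, -0.1, 0.1]
width: 0.0546
finger_force: 0.0
```

>>> {"fn": "drive_tool", "kwargs": {
  "series": [
    [0.06,[0,0,-0.045],[0,0,0]],
    [0.06,[0,0,-0.09],[0,0,0.18]],
    [0.06,[0,0,-0.135],[0,0,0.36]],
    [0.06,[0,0,-0.135],[0,0,0.54]],
    [0.06,[0,0,-0.135],[0,0,0.72]]
  ]
}}

```text
time: 10.42
tool_pos: [0.4788, -0.017, 0.2828]
ee_rot: [3.141, 0.002, 3.032]
wrist_force: [0.6, 0.5, 0.2]
width: 0.0602
finger_force: 0.0
```

>>> {"fn": "drive_tool", "kwargs": {
  "series": [
    [0.05,[0,0,0],[0,0,0.18]],
    [0.05,[0,0,0],[0,0,0.36]],
    [0.05,[0,0,0],[0,0,0.54]],
    [0.05,[0,0,0],[0,0,0.72]],
    [0.05,[0,0,0],[0,0,0.9]]
  ]
}}

```text
time: 11.05
tool_pos: [0.4784, -0.017, 0.2817]
ee_rot: [3.142, -0.0, 2.132]
wrist_force: [0.1, 0.5, 0.3]
width: 0.0499
finger_force: 0.0
```

>>> {"fn": "drive_tool", "kwargs": {
  "series": [
    [0.05,[0,0,0],[0,0,0.18]],
    [0.05,[0,0,0],[0,0,0.37]],
    [0.05,[0,0,0],[0,0,0.37]],
    [0.05,[0,0,0],[0,0,0.37]]
  ]
}}

```text
time: 11.55
tool_pos: [0.4783, -0.0172, 0.2818]
ee_rot: [-3.141, -0.0, 1.77]
wrist_force: [-0.6, 0.3, -0.3]
width: 0.05
finger_force: 0.0
```

Run:
```python
from h import *
import cv2
o=robot.get_obs(); print(o['tool_pos'],o['ee_rot'])
ps=R.from_euler('xyz',o['ee_rot']).as_matrix()
print(ps.T@(np.array([.6329,.1371,.28])-o['tool_pos']))
c=imaging.get_calibration('wrist'); im=imaging.snapshot('wrist')
cv2.imwrite("pics/w4.png",cv2.resize(im[:,:,::-1],(640,480),interpolation=cv2.INTER_CUBIC))
```

```text
[ 0.47832233 -0.0171501   0.28182007] [-3.14147293e+00 -1.19673582e-04  1.76968185e+00]
[0.12066823 0.18200702 0.00181272]
```

View pics/w4.png

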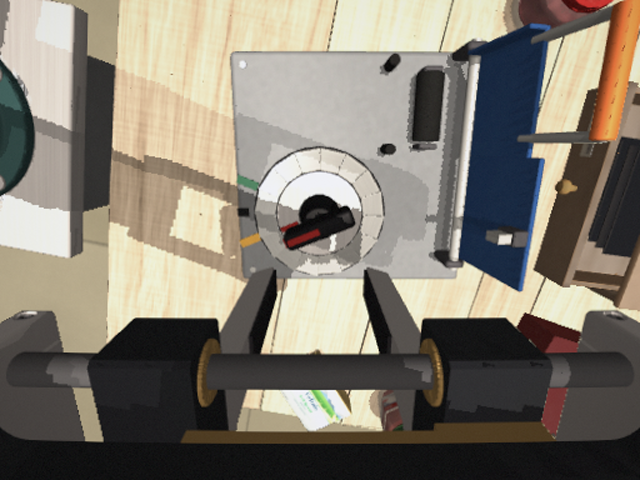

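The red end now points along the yellow mark's direction (bar from (290,237) to (350,215)), and the cover is still open. Back to the handle.

>>> {"fn": "drive_tool", "kwargs": {
  "series": [
    [0.05,[0.03,0.0455,0],[0,0,0]],
    [0.05,[0.06,0.091,0],[0,0,0]],
    [0.05,[0.09,0.1365,0],[0,0,0]],
    [0.05,[0.1205,0.182,0],[0,0,0]],
    [0.05,[0.1205,0.182,0],[0,0,0]]
  ]
}}

```text
time: 12.22
tool_pos: [0.6347, 0.139, 0.278]
ee_rot: [-3.137, -0.001, 1.772]
wrist_force: [0.1, -0.5, -0.7]
width: 0.0499
finger_force: 0.0
```

>>> {"fn": "drive_tool", "kwargs": {
  "series": [
    [0.05,[0,0,0.03],[0,0,0]],
    [0.05,[0,0,0.06],[0,0,0]],
    [0.05,[0,0,0.06],[0,0,0]],
    [0.03,[0,0,0.06],[0,0,0]],
    [0.005,[0,0,0.06],[0,0,0]]
  ]
}}

```text
time: 12.85
tool_pos: [0.634, 0.1362, 0.2245]
ee_rot: [3.138, 0.0, 1.767]
wrist_force: [0.6, 0.9, 0.1]
width: 0.0332
finger_force: 0.0
```

>>> {"fn": "drive_tool", "kwargs": {
  "series": [
    [0.005,[0,0,0],[0,0,0]],
    [0.005,[0,0,0],[0,0,0]],
    [0.005,[0,0,0],[0,0,0]]
  ]
}}

```text
time: 13.22
tool_pos: [0.6337, 0.1364, 0.2228]
ee_rot: [3.14, 0.0, 1.767]
wrist_force: [0.7, -0.5, 0.9]
width: 0.0136
finger_force: 30.0
```

>>> {"fn": "drive_tool", "kwargs": {
  "series": [
    [0.005,[0,-0.0168,-0.0023],[0,0,0]],
    [0.005,[0,-0.0342,-0.0027],[0,0,0]],
    [0.005,[0,-0.0515,-0.0009],[0,0,0]],
    [0.005,[0,-0.0685,0.0029],[0,0,0]],
    [0.005,[0,-0.0849,0.0087],[0,0,0]]
  ]
}}

```text
time: 13.85
tool_pos: [0.5509, 0.1205, 0.2144]
ee_rot: [3.137, -0.001, 1.767]
wrist_force: [2.5, 1.9, 0.1]
width: 0.0139
finger_force: 30.0
```

>>> {"fn": "drive_tool", "kwargs": {
  "series": [
    [0.005,[0,-0.0156,0.0077],[0,0,0]],
    [0.005,[0,-0.0301,0.0173],[0,0,0]],
    [0.005,[0,-0.0434,0.0285],[0,0,0]],
    [0.005,[0,-0.0552,0.0412],[0,0,0]],
    [0.005,[0,-0.0655,0.0553],[0,0,0]]
  ]
}}

```text
time: 14.48
tool_pos: [0.4864, 0.1079, 0.1586]
ee_rot: [3.138, -0.001, 1.767]
wrist_force: [0.9, 1.0, 0.4]
width: 0.0142
finger_force: 30.0
```

>>> {"fn": "drive_tool", "kwargs": {
  "series": [
    [0.005,[0,-0.0072,0.0125],[0,0,0]],
    [0.005,[0,-0.0131,0.0258],[0,0,0]],
    [0.005,[0,-0.0177,0.0395],[0,0,0]],
    [0.005,[0,-0.0205,0.0522],[0,0,0]],
    [0.005,[0,-0.0222,0.0637],[0,0,0]]
  ]
}}

```text
time: 15.1
tool_pos: [0.4642, 0.1033, 0.0935]
ee_rot: [3.141, -0.001, 1.767]
wrist_force: [2.0, 4.3, 1.5]
width: 0.0143
finger_force: 30.0
```

>>> {"fn": "drive_tool", "kwargs": {
  "series": [
    [0.005,[0,-0.0003,0.004],[0,0,0]],
    [0.005,[0,-0.0005,0.008],[0,0,0]],
    [0.005,[0,-0.0007,0.0116],[0,0,0]],
    [0.005,[0,-0.0007,0.0116],[0,0,0]]
  ]
}}

```text
time: 15.6
tool_pos: [0.4638, 0.1032, 0.0857]
ee_rot: [3.14, -0.001, 1.767]
wrist_force: [-5.2, 5.3, 16.5]
width: 0.0137
finger_force: 30.0
```

>>> {"fn": "drive_tool", "kwargs": {
  "series": [
    [0.03,[0,0,0],[0,0,0]],
    [0.05,[0,0,0],[0,0,0]],
    [0.05,[0,0,0],[0,0,0]],
    [0.05,[0,0,-0.03],[0,0,0]],
    [0.05,[0,0,-0.08],[0,0,0]]
  ]
}}

```text
time: 16.23
tool_pos: [0.4615, 0.102, 0.1605]
ee_rot: [-3.134, 0.0, 1.766]
wrist_force: [1.7, 0.5, 0.9]
width: 0.05
finger_force: 0.0
```

>>> {"fn": "drive_tool", "kwargs": {
  "series": [
    [0.06,[0,0,-0.06],[0,0,0]],
    [0.06,[-0.04,-0.003,-0.07],[0,0,0.17]],
    [0.06,[-0.08,-0.006,-0.07],[0,0,0.34]],
    [0.06,[-0.1217,-0.0097,-0.07],[0,0,0.51]],
    [0.06,[-0.1217,-0.0097,-0.07],[0,0,0.68]]
  ]
}}

```text
time: 16.85
tool_pos: [0.4773, -0.0214, 0.2317]
ee_rot: [-3.14, 0.002, 1.077]
wrist_force: [-0.5, 1.0, -0.2]
width: 0.0599
finger_force: 0.0
```

>>> {"fn": "drive_tool", "kwargs": {
  "series": [
    [0.06,[0,0,0],[0,0,0.16]],
    [0.06,[0,0,0],[0,0,0.32]],
    [0.06,[0,0,0],[0,0,0.487]],
    [0.06,[0,0,0],[0,0,0.487]],
    [0.06,[0,0,0],[0,0,0.487]]
  ]
}}

```text
time: 17.48
tool_pos: [0.4774, -0.0188, 0.2322]
ee_rot: [-3.141, 0.001, 0.602]
wrist_force: [0.2, -0.2, -0.1]
width: 0.06
finger_force: 0.0
```

Run:
```python
from h import *
import cv2
o=robot.get_obs(); print(o['tool_pos'],o['ee_rot'])
im=imaging.snapshot('wrist');im2=imaging.snapshot('scene')
a=np.hstack([cv2.resize(im,(400,300)),cv2.resize(im2[90:330,150:470],(400,300))])
cv2.imwrite("pics/w5.png",a[:,:,::-1])
```

```text
[ 0.47736901 -0.01875704  0.23223949] [-3.14119780e+00  9.15783922e-04  6.01950507e-01]
```

View pics/w5.png

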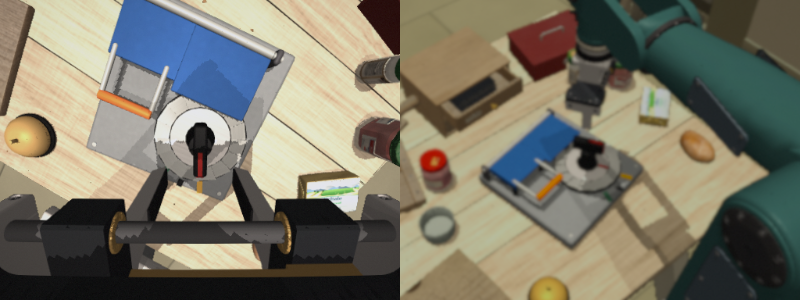

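The cover is shut and the red end points at yellow; the bar is upright between the jaws (column 201 in the left half). I'll go down and grip.

>>> {"fn": "drive_tool", "kwargs": {
  "series": [
    [0.06,[0,0,0.05],[0,0,0]],
    [0.06,[0,0,0.09],[0,0,0]],
    [0.06,[0,0,0.104],[0,0,0]],
    [0.03,[0,0,0.104],[0,0,0]],
    [0.005,[0,0,0.104],[0,0,0]]
  ]
}}

```text
time: 18.2
tool_pos: [0.4789, -0.0189, 0.1307]
ee_rot: [3.139, -0.003, 0.6]
wrist_force: [1.5, 0.4, 0.1]
width: 0.0434
finger_force: 0.0
```

>>> {"fn": "drive_tool", "kwargs": {
  "series": [
    [0.005,[0,0,0],[0,0,0]],
    [0.005,[0,0,0],[0,0,0]],
    [0.005,[0,0,0],[0,0,0]],
    [0.005,[0,0,0],[0,0,0]]
  ]
}}

```text
time: 18.7
tool_pos: [0.4779, -0.0186, 0.1294]
ee_rot: [3.141, -0.001, 0.599]
wrist_force: [0.1, -0.1, 2.9]
width: 0.018
finger_force: 30.0
```

>>> {"fn": "drive_tool", "kwargs": {
  "series": [
    [0.005,[0,0,0],[0,0,0.1]],
    [0.005,[0,0,0],[0,0,0.2]],
    [0.005,[0,0,0],[0,0,0.3]],
    [0.005,[0,0,0],[0,0,0.38]],
    [0.005,[0,0,0],[0,0,0.43]]
  ]
}}

```text
time: 19.32
tool_pos: [0.478, -0.0187, 0.1294]
ee_rot: [3.141, -0.001, 0.169]
wrist_force: [0.1, -0.6, 3.2]
width: 0.0177
finger_force: 30.0
```

>>> {"fn": "drive_tool", "kwargs": {
  "series": [
    [0.005,[0,0,0],[0,0,0]],
    [0.005,[0,0,0],[0,0,0]],
    [0.005,[0,0,0],[0,0,0]],
    [0.005,[0,0,0],[0,0,0]],
    [0.005,[0,0,0],[0,0,0]]
  ]
}}

```text
time: 19.95
tool_pos: [0.478, -0.0187, 0.1294]
ee_rot: [3.141, -0.001, 0.17]
wrist_force: [-0.9, 0.8, 4.2]
width: 0.0178
finger_force: 30.0
```

Run:
```python
from h import *
import cv2
o=robot.get_obs(); print(o['time'],o['tool_pos'],o['ee_rot'],o['wrist_torque'],o['width'])
im=imaging.snapshot('wrist')
cv2.imwrite("pics/w6.png",cv2.resize(im[:,:,::-1],(640,480)))
```

```text
19.95 [ 0.47795837 -0.01872448  0.1294208 ] [ 3.14109008e+00 -1.24447378e-03  1.70354093e-01] [ 0.10303583  0.12160719 -0.02228428] 0.01784361372551928
```

View pics/w6.png

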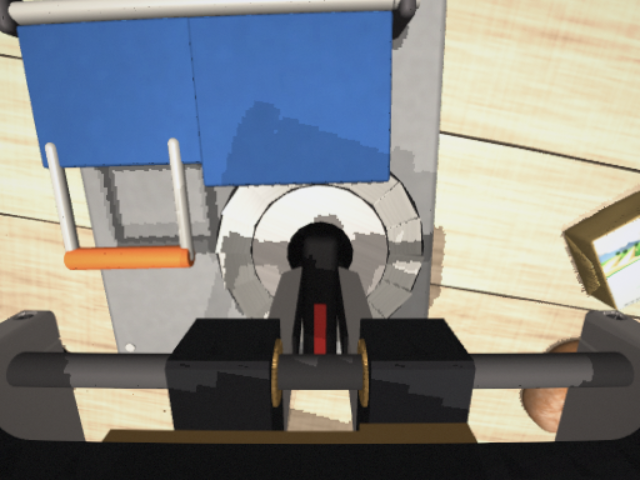

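The red end is in the jaws and the cover is shut. The tool yaw puts the wheel at about 0.42 rad, just past the first click, after a rest of 0.6 s. Now the second click, then let go and rise.

>>> {"fn": "drive_tool", "kwargs": {
  "series": [
    [0.005,[0,0,0],[0,0,0.1]],
    [0.005,[0,0,0],[0,0,0.2]],
    [0.005,[0,0,0],[0,0,0.3]],
    [0.005,[0,0,0],[0,0,0.36]],
    [0.005,[0,0,0],[0,0,0.41]]
  ]
}}

```text
time: 20.62
tool_pos: [0.478, -0.0188, 0.1294]
ee_rot: [3.141, -0.001, -0.241]
wrist_force: [-0.9, -0.0, 6.3]
width: 0.0179
finger_force: 30.0
```

>>> {"fn": "drive_tool", "kwargs": {
  "series": [
    [0.005,[0,0,0],[0,0,0]],
    [0.005,[0,0,0],[0,0,0]],
    [0.005,[0,0,0],[0,0,0]],
    [0.03,[0,0,0],[0,0,0]],
    [0.06,[0,0,0],[0,0,0]]
  ]
}}

```text
time: 21.25
tool_pos: [0.4771, -0.0186, 0.1278]
ee_rot: [3.141, 0.002, -0.24]
wrist_force: [0.3, -0.0, -0.7]
width: 0.0341
finger_force: 0.0
```

>>> {"fn": "drive_tool", "kwargs": {
  "series": [
    [0.06,[0,0,0],[0,0,0]],
    [0.06,[0,0,-0.03],[0,0,0]],
    [0.06,[0,0,-0.08],[0,0,0]],
    [0.06,[0,0,-0.12],[0,0,0]],
    [0.06,[0,0,-0.12],[0,0,0]]
  ]
}}

```text
time: 21.88
tool_pos: [0.4793, -0.0189, 0.2525]
ee_rot: [-3.141, -0.008, -0.24]
wrist_force: [-0.1, 0.2, -1.1]
width: 0.0601
finger_force: 0.0
```

Run:
```python
from h import *
import cv2
o=robot.get_obs(); print(o['time'],o['tool_pos'],o['ee_rot'],o['wrist_force'],o['width'])
c=imaging.get_calibration('wrist');im=imaging.snapshot('wrist')
p=np.load('f.npy')
for th in (.74,.785,.82,.9):
    a=np.radians(202.5)-th
    print(th,((proj(c,W(p,[[-.03+s*np.cos(a),-.06+s*np.sin(a),.131] for s in (.035,-.035)]))+.5)/.64-.5).round(0).tolist())
print(((proj(c,W(p,[[-.0217,.021,.0825],[-.0217,.101,.0825]]))+.5)/.64-.5).round(0).tolist())
cv2.imwrite("pics/w7.png",cv2.resize(im[:,:,::-1],(800,600)))
```

```text
21.875 [ 0.47928639 -0.0189073   0.2524767 ] [-3.14104406 -0.00785294 -0.24006874] [-0.08266923  0.23089162 -1.06763198] 0.060095914936604856
0.74 [[402.0, 347.0], [393.0, 249.0]]
0.785 [[400.0, 348.0], [395.0, 249.0]]
0.82 [[398.0, 348.0], [397.0, 249.0]]
0.9 [[394.0, 348.0], [401.0, 249.0]]
[[303.0, 316.0], [220.0, 354.0]]
```

View pics/w7.png

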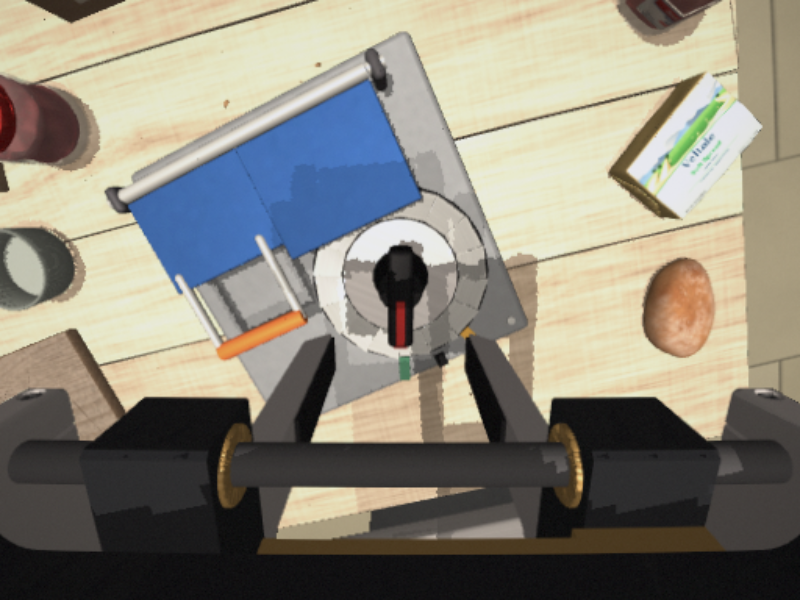

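The red end at (400,345) points at the green mark (404,367), which puts the wheel at about 0.82 rad. The cover is shut with its handle where predicted, the jaws are clear, and the goods are undisturbed. I'll hand in.

```bash
python3 -c "
from bench import robot
print(robot.close_job())"
```

```text
the job is handed in; nothing more can be done
None
```

The job is handed in, after about 22 s of the 69 s: by my estimate from the tool yaw and last picture, the wheel rests two clicks from home at about 0.82 rad (red end at green). The cover is shut, the gripper is clear and the goods I could see are undisturbed; no verdict came back.

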